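# Slide the assay plate to its hand-off overhang

## Task

Get the assay plate on the black block ready to be picked up by its end: push it with the fingertips flush against the metal guide rail on the block's far side and along to the block's left end, so that 40 mm of the plate overhangs that end. Only push the plate: do not lift or tip it. Leave the beaker, the bottle, the timer and the other plate where they stand.

Things in the scene. Friction and masses are not known exactly. Their poses are not given: they have to be found in the camera images.
- plate: the assay plate to push: flat translucent white 96-well plate, 86 (x) x 128 (y) x 14 (z) mm, about 80 g, loose on top of the black block, its long side roughly along the rail at the start. Origin: centre of its underside; y along its length, z up
- block: fixed black block on the desk, 170 (x) x 270 (y) x 45 mm high, turned up to 0.25 rad either way. Origin: centre of its underside, at desk height; x points away from the robot, y to the left along its length, z up. Its flat top (z = 45 mm) has no rim at the left end (y = +135 mm), the right end or the near side; a rail stands along the far side
- block_rail (a point): the fixed aluminium guide rail, 12 mm wide, 14 mm high above the block's top, along the whole far side. This point: middle of the foot of its inner (near) face, at x = +73 mm, z = 45 mm in the block's frame; the plate's long side is to lie against that face. Axes as the block's
- block_left_edge (a point): middle of the upper edge of the block's left end, on the top surface; axes as the block's. The plate must stick out past this edge, in the block's +y direction
- beaker: bystander: empty plastic beaker, 69 mm wide, 86 mm high, on the desk. Origin: centre of its underside
- bottle: bystander: small white bottle with an orange cap, 56 mm wide, 108 mm high, on the desk. Origin: centre of its underside
- timer: bystander: small flat timer with three buttons, 62 x 66 x 20 mm, on the desk. Origin: centre of its underside
- other_plate: bystander: a second, like assay plate, 86 x 128 x 14 mm, lying on the desk itself to the right of the block. Origin: centre of its underside

How it is judged (in metres and radians):
At the end, for the whole second after the job is handed in: The plate lies still and flat on the block, its long side along the guide rail (within 4 mm and 0.05 rad), 40 mm (within 8 mm) of it sticking out past the block's left end; the bystanders are within 15 mm of where they stood (y of plate in the frame of block between 0.103 and 0.119 m and x of plate in the frame of block between 0.026 and 0.034 m and z of plate in the frame of block between 0.042 and 0.048 m and angle between the y axis of plate and the y axis of block, either way round below 0.05 rad and angle between plate's own z axis and vertical below 0.04 rad and linear speed of plate below 0.01 m/s and contact force between plate and block above 0.1 N and distance of each of beaker, bottle, timer, other_plate from where it was at the start of the episode below 0.015 m); the robot touches nothing.
It fails at once if the plate is lifted off the block or drops from it (6 mm) (z of plate in the frame of block above 0.051 m or z of plate in the frame of block below 0.039 m).
It fails at once if the plate is tipped (0.12 rad) (angle between plate's own z axis and vertical above 0.12 rad).
It fails at once if the beaker, bottle, timer or other plate is moved by 15 mm or more (distance of any of beaker, bottle, timer, other_plate from where it was at the start of the episode above 0.015 m).
It also fails if it takes over 64 s, if anything falls off the work surface, if the arm or the gripper's body presses on something with over 40 N, if the wrist force passes 120 N, or if a joint passes its speed limit or range.

## Robot

A 6-joint arm with a two-finger parallel gripper is mounted at the origin on a cart in front of the work surface, level with it; the furniture and walls round the work are solid. World frame = base frame: x ahead of the robot, y to its left, z up, the work surface at z = 0. Lengths are in mm, angles in rad, forces in N, time in s.
With the tool pointing down it reaches from about 275 to 775 mm from the base axis. Payload 14.6 kg.
Tool frame: the origin (TCP) lies on the centre line of the jaws, within the pads' length; the fingertips stand 25 mm ahead of it and the grasp point (between the pads) lies 6 mm ahead of it; z points along the fingers, y is the line along which they close (so a half turn about z gives the same grasp; the last joint's range is limited). The gripper opens to 85 mm and grips with 20 to 120 N. Pads are 22 mm wide; open, the fingers measure 114 mm over their backs; the gripper's body (76 mm by 85 mm) begins 54 mm behind the grasp point. The pads swing forward as they close: fully open they stand 13 mm farther back than shut.
Start: joints at [0.945, 0.263, -0.048, 1.259, 0, 1.415], TCP at [238.145, 467.884, 256.278] pointing down, gripper open.
Joint ranges: [-2.65, 2.65], [-0.89, 1.7], [-1.18, 1.37], [-2.13, 2.11], [-1.35, 1.29], [-3.14, 3.14]. Speed limits (rad/s): [1.89, 1.89, 2.57, 2.79, 3.14, 3.14].

## Interface

Orientations are given as a unit quaternion [x, y, z, w].
In Python, from station import observe, snapshot, camera_info, close_job gives the robot as it stands.
- The arm moves only by the tool jog_arm, never from a script. Its argument "moves" is a list that holds one entry, the list of rows, each a list of 7 numbers: the shift along the tool's x, y, z in units of 200 mm (1.0 is 200 mm), then the turn, a rotation vector about the tool's x, y, z in units of 180 degrees (1.0 is 180 degrees), then the gripper command: -1 is shut, 1 is fully open, values between are in proportion. A call has 1 to 12 rows; each row is the pose to reach, as a shift and turn from the pose commanded when the call began, along the tool's axes at that moment, turning the shorter way round; what a row does not reach only later rows make up. A row lasts 1/10 s, in which the tool goes at most 50 mm and 8.59 degrees, less where a joint would pass 70% of its speed; a pose out of reach is approached as far as the arm can. A call with a number of a shift or a turn outside -1 to 1 is refused whole. A call with a gripper value outside its range is refused whole. The fingers move at their own pace and stop on an object; the grip force is fixed at half the most. Time passes only in rows, so rows that repeat a pose let the fingers close. It gives the time, the measured TCP pose, the force, the opening and the grip force at its end, in the units of the state.
- observe(): the state, without advancing time (a new reading comes with each control period).
- snapshot(name): name is "side" or "top" or "wrist"; returns (picture, depth): 420x560x3 uint8, red, green, blue; 420x560 float32, mm along the optical axis (not along the pixel's ray), 0 where there is no reading.
- camera_info(name): a dict with "fx", "fy", "cx", "cy" (pixels), "extrinsics" (4x4, takes a point from camera to world coordinates). Camera axes: x right, y down, z forward; pixel columns grow to the right and rows downward; lengths in mm; the calibration is good to about 2 mm. A picture is of the moment at which its call begins: read the wrist's pose just before it. camera_info takes no time and is no camera call; for the wrist camera it gives the pose at the moment of the call.
- close_job(): hands the job in; it is judged then, once.
The state is a dict: "time_s": time; "joint_positions": joint angles; "joint_velocities": joint speeds; "effort": joint torques, N m; "eef_pos": TCP position; "tcp_rot": TCP orientation; "force": force on the tool from outside, world axes, zero at the start; "ft_torque": the same for the moment, N m; "finger_gap": finger opening in mm; "grip_force": force on a finger pad.
Only numpy, scipy, OpenCV 4.12 (cv2) and the standard library are available. Lean on these libraries where they do the work, as an engineer would, in place of code of your own. Each camera call takes 0.05 s, during which the arm holds its last target. There are 200 camera calls.

## Working session

There is one attempt and no reset: what is moved stays moved. The work goes in short steps, Python scripts to look and compute and a tool call to move; the robot and the scene stay as the last step left them, time stands still between calls to the robot, and variables do not carry over. Pictures are saved under pics/ and viewed, at most 11 in all, crops included, and the job is handed in when it is done.

Besides the shell and the picture viewer there is one more tool, called after "Call:" as name(argument=value, ...), one argument or row to a line, values as JSON. jog_arm: Moves the arm, as the interface text tells. Shifts and turns lie within -1 to 1; 1 stands for 200 mm of shift or 180 degrees of turn. Its arguments: {"type":"object","properties":{"moves":{"type":"array","items":{"type":"array","items":{"type":"array","items":{"type":"number","minimum":-1,"maximum":1}}}}},"required":["moves"]}

```bash
mkdir -p pics; python3 - <<'E'
from station import *
import cv2,numpy as np
print(observe())
for n in("top","side"):
    p,d=snapshot(n); cv2.imwrite(f"pics/{n}0.png",p[...,::-1]); np.save(f"{n}0.npy",d)
    c=camera_info(n);print(n,c)
E
```

```text
{'time_s': 0.0, 'joint_positions': array([ 9.44708955e-01,  2.63529219e-01, -4.89306342e-02,  1.25939494e+00,
        1.80477938e-05,  1.41551214e+00]), 'joint_velocities': array([-0.0012292 ,  0.00089507, -0.00164687, -0.00118815, -0.0004507 ,
       -0.00101671]), 'effort': array([-5.60676881e-06, -6.37606144e+01,  3.84572482e+01,  1.35781147e-02,
       -1.87312057e-04, -3.20877128e-06]), 'eef_pos': array([237.99030388, 467.68681492, 255.82413176]), 'tcp_rot': array([ 2.33233495e-01,  9.72420617e-01, -4.85917379e-04, -2.09887648e-04]), 'force': array([0.2565276 , 0.37616044, 0.24962185]), 'ft_torque': array([ 0.0024    , -0.06703604, -0.01894639]), 'grip_force': 0.0, 'finger_gap': 85.67844926231118}
top {'fx': 412.87453072646395, 'fy': 412.87453072646395, 'cx': 281.08323119986045, 'cy': 208.07208278205042, 'extrinsics': array([[-2.42973373e-02, -9.98245712e-01,  5.39920139e-02,
         5.19797900e+02],
       [-9.99490275e-01,  2.53754071e-02,  1.93721064e-02,
        -1.61026828e+02],
       [-2.07081915e-02, -5.34938023e-02, -9.98353436e-01,
         1.26714603e+03],
       [ 0.00000000e+00,  0.00000000e+00,  0.00000000e+00,
         1.00000000e+00]])}
side {'fx': 426.8759089062943, 'fy': 426.8759089062943, 'cx': 281.5138959044874, 'cy': 213.66077420611472, 'extrinsics': array([[ 8.62645559e-01, -3.15653391e-01,  3.95228511e-01,
         1.25792351e+02],
       [-5.05800675e-01, -5.33875870e-01,  6.77600349e-01,
        -9.06515897e+02],
       [-2.88388297e-03, -7.84435779e-01, -6.20203347e-01,
         7.36794552e+02],
       [ 0.00000000e+00,  0.00000000e+00,  0.00000000e+00,
         1.00000000e+00]])}
```

View pics/top0.png

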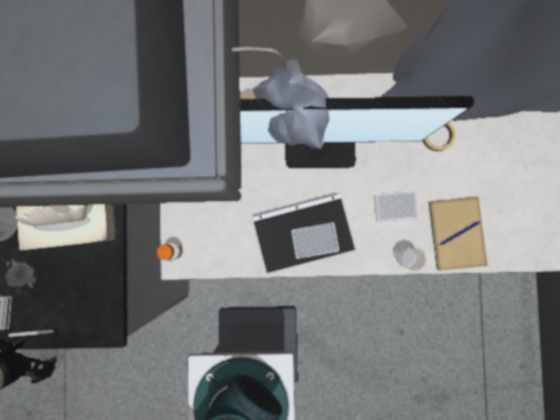

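View pics/side0.png

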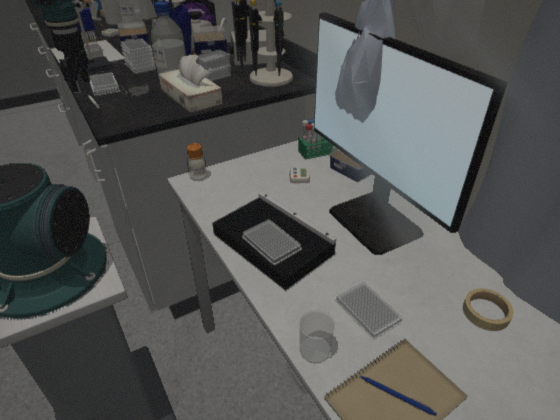

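The top view shows the block near (305,235), its rail on the upper side, and the plate at (315,240). The bottle is at (168,250), the beaker at (408,253) and the other plate at (395,206). The side view shows the timer behind the block. Next I'll enlarge the block.

```bash
python3 - <<'E'
import cv2
p=cv2.imread("pics/top0.png")[180:285,240:380]
cv2.imwrite("pics/top0c.png",cv2.resize(p,None,fx=5.6,fy=5.6,interpolation=cv2.INTER_CUBIC))
p=cv2.imread("pics/side0.png")[180:295,200:350]
cv2.imwrite("pics/side0c.png",cv2.resize(p,None,fx=5,fy=5,interpolation=cv2.INTER_CUBIC))
E
```

```text
(no output)
```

View pics/top0c.png

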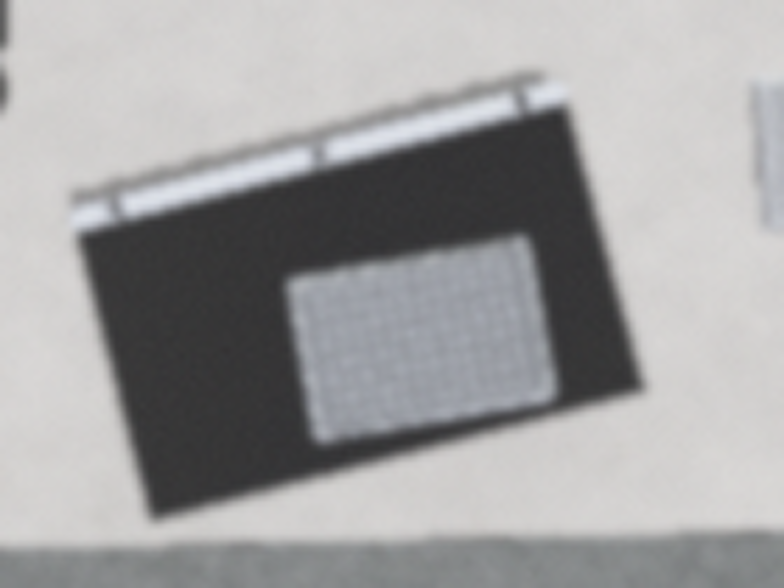

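View pics/side0c.png

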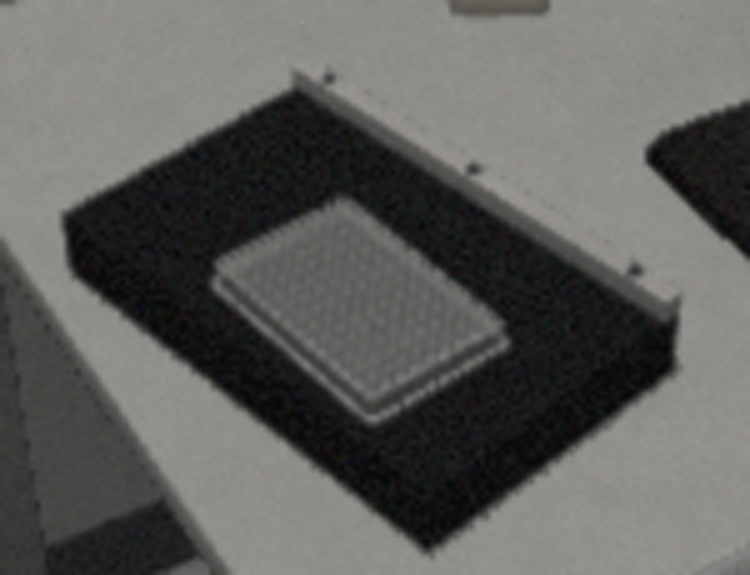

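The top crop gives the block's near corners at (152,518) and (643,390). The rail's inner top ends are at (78,235) and (570,107), and the plate's top corners at (287,280), (528,237), (557,397) and (315,442). The side crop confirms the layout.

```bash
cat >h.py <<'E'
import numpy as np
from station import *
def pt(n,u,v,z):
    c=camera_info(n);E=c["extrinsics"]
    r=E[:3,:3]@np.array([(u-c["cx"])/c["fx"],(v-c["cy"])/c["fy"],1])
    return E[:3,3]+r*(z-E[2,3])/r[2]
def topc(U,V,z): return pt("top",(U+.5)/5.6-.5+240,(V+.5)/5.6-.5+180,z)[:2]
def sidec(U,V,z): return pt("side",(U+.5)/5-.5+200,(V+.5)/5-.5+180,z)[:2]
E
python3 - <<'E'
from h import *
nl,nr=topc(152,518,45),topc(643,390,45);rl,rr=topc(78,235,59),topc(570,107,59)
print("block",nl,nr,rl,rr,np.linalg.norm(nl-nr),np.linalg.norm(rl-rr))
y=(nl-nr)+(rl-rr);th=np.arctan2(-y[0],y[1]);print("yaw",th,[np.arctan2(-(a)[0],a[1]) for a in (nl-nr,rl-rr)])
X=np.array([np.cos(th),np.sin(th)]);Y=np.array([-X[1],X[0]])
# centre: near edge mid at -85 ; rail at +73
mid=(nl+nr)/2;rm=(rl+rr)/2;print("rail-near (158):",(rm-mid)@X)
c=((mid+85*X)+(rm-73*X))/2;print("centre",c)
pl=np.array([topc(*q,59) for q in((287,280),(528,237),(557,397),(315,442))])
print("plate",pl,[np.linalg.norm(pl[i]-pl[i-1]) for i in range(4)])
print("plate in block",[( (q-c)@X,(q-c)@Y) for q in pl], "c",((pl.mean(0)-c)@X,(pl.mean(0)-c)@Y))
s=np.array([sidec(*q,59) for q in((343,197),(213,268),(372,403),(510,330))])
print("side plate in block",[((q-c)@X,(q-c)@Y) for q in s],((s.mean(0)-c)@X,(s.mean(0)-c)@Y))
print("side block nl", [((q-c)@X,(q-c)@Y) for q in (sidec(65,218,45),)])
d=np.load("top0.npy")
for n,a,b in(("plate",240+420/5.6,180+340/5.6),("block",240+200/5.6,180+380/5.6)):
    E=camera_info("top")["extrinsics"];k=camera_info("top");z=d[int(b),int(a)]
    print(n,(E@np.array([(a-k["cx"])/k["fx"]*z,(b-k["cy"])/k["fy"]*z,z,1]))[:3])
E
```

```text
block [398.37171087 -90.50192995] [ 459.33165419 -349.81470622] [547.64361779 -55.8664058 ] [ 608.11386153 -314.62843832] 266.38173853505407 265.7337762710942
yaw 0.23023130426592034 [np.float64(0.23089031526256182), np.float64(0.22957068634401182)]
rail-near (158): 153.0615368677425
centre [ 509.20689292 -201.33365369]
plate [[ 521.47895929 -164.5524668 ]
 [ 540.79274443 -290.63236556]
 [ 457.44592756 -303.05917267]
 [ 437.09004848 -176.94402713]] [np.float64(85.29383937986113), np.float64(127.5506298155978), np.float64(84.26812812515526), np.float64(127.74737471653502)]
plate in block [(np.float64(20.34181845826958), np.float64(33.01014607291626)), (np.float64(10.374205872342147), np.float64(-94.150421186327)), (np.float64(-73.6092229331115), np.float64(-87.22935885479994)), (np.float64(-64.64816381003325), np.float64(40.20333383573182))] c (np.float64(-26.885340603133244), np.float64(-27.041575033119727))
side plate in block [(np.float64(16.112748264418002), np.float64(30.836795829281645)), (np.float64(-65.99175620246895), np.float64(33.93941193849652)), (np.float64(-73.29112414924181), np.float64(-87.28384241530824)), (np.float64(6.200575912253535), np.float64(-96.40344243590344))] (np.float64(-29.242389043759804), np.float64(-29.72776927085838))
side block nl [(np.float64(-86.00896064624182), np.float64(129.12200890367865))]
plate [ 487.40902442 -234.07499792   59.11259748]
block [ 468.64423002 -118.50738473   41.8761398 ]
```

```bash
cat >>h.py <<'E'
from scipy.spatial.transform import Rotation as R
C=np.array([509.2,-201.3]);TH=.2302;X=np.array([np.cos(TH),np.sin(TH)]);Y=np.array([-X[1],X[0]])
def inblock(w): w=np.asarray(w)[:2]-C; return w@X,w@Y
def go(bx,by,z,ang):  # tool-down, tool y at world angle ang (rad)
    o=observe();r=R.from_quat(o["tcp_rot"])
    w=np.append(C+bx*X+by*Y,z); a=np.array([np.cos(ang),np.sin(ang),0]);zz=np.array([0,0,-1.])
    T=R.from_matrix(np.c_[np.cross(a,zz),a,zz])
    s=r.inv().apply(w-o["eef_pos"])/200;t=(r.inv()*T).as_rotvec()/np.pi
    print("t",o["time_s"],"at block",np.round(inblock(o["eef_pos"]),1),o["eef_pos"][2].round(1),"F",o["force"].round(1),"gap",o["finger_gap"].round(1))
    print("shift",s.round(3),"turn",t.round(4))
E
python3 - <<'E'
from h import *
go(-110,-28,130,TH+np.pi/2)
d=np.load("top0.npy");print(d[150,200],d[360,10],d[100,100],d[120,350])
E
```

```text
Traceback (most recent call last):
  File "h.py", line 17, in go
    print("t",o["time_s"],"at block",np.round(inblock(o["eef_pos"]),1),o["eef_pos"][2].round(1),"F",o["force"].round(1),"gap",o["finger_gap"].round(1))
                                                                                                                              ^^^^^^^^^^^^^^^^^^^^^
AttributeError: 'float' object has no attribute 'round'
```

```bash
sed -i 's/o\["finger_gap"\].round(1)/round(float(o["finger_gap"]),1)/' h.py
python3 - <<'E'
from h import *
go(-110,-28,130,TH+np.pi/2)
d=np.load("top0.npy");print(d[150,200],d[360,10],d[100,100],d[120,350])
E
```

```text
t 0.1 at block [-111.4  713.2] 255.9 F [-0.5 -0.5  0.1] gap 85.6
shift [-2.396 -2.827  0.632] turn [-3.000e-04 -1.000e-04 -2.231e-01]
538.32806 870.4823 358.54932 876.99304
```

Call:
jog_arm(
  moves=[
    [[-0.8,-0.94,0,0,0,0,1],[-0.8,-0.94,0,0,0,0,1],[-0.8,-0.94,0,0,0,0,1],[-0.8,-0.94,0,0,0,0,1],[-0.8,-0.94,0,0,0,0,1],[-0.8,-0.94,0,0,0,0,1],[-0.8,-0.94,0,0,0,0,1]],
  ],
)

```text
time_s: 0.8
eef_pos: [295.8, 227.1, 256.3]
tcp_rot: [0.235, 0.972, 0.0, 0.0]
force: [0.4, 0.2, -0.3]
finger_gap: 85.3
grip_force: 0.0
```

Call:
jog_arm(
  moves=[
    [[-0.8,-0.94,0,0,0,0,1],[-0.8,-0.94,0,0,0,0,1],[-0.8,-0.94,0,0,0,0,1],[-0.8,-0.94,0,0,0,0,1],[-0.8,-0.94,0,0,0,0,1],[-0.8,-0.94,0,0,0,0,1],[-0.8,-0.94,0,0,0,0,1]],
  ],
)

```text
time_s: 1.5
eef_pos: [353.7, -13.2, 256.0]
tcp_rot: [0.234, 0.972, 0.0, -0.0]
force: [0.1, 0.2, -1.1]
finger_gap: 85.5
grip_force: 0.0
```

Call:
jog_arm(
  moves=[
    [[-0.8,-0.94,0,0,0,-0.223,1],[-0.8,-0.94,0,0,0,-0.223,1],[-0.8,-0.94,0,0,0,-0.223,1],[-0.8,-0.94,0,0,0,-0.223,1],[-0.8,-0.94,0,0,0,-0.223,1],[-0.8,-0.94,0,0,0,-0.223,1],[-0.8,-0.94,0.6,0,0,-0.223,1],[-0.8,-0.94,0.6,0,0,-0.223,1],[-0.8,-0.94,0.6,0,0,-0.223,1],[-0.8,-0.94,0.6,0,0,-0.223,1],[-0.8,-0.94,0.6,0,0,-0.223,1]],
  ],
)

```text
time_s: 2.6
eef_pos: [411.2, -251.4, 136.9]
tcp_rot: [-0.116, 0.993, 0.0, 0.0]
force: [-0.2, -0.3, 0.7]
finger_gap: 85.3
grip_force: 0.0
```

```bash
python3 - <<'E'
from h import *
import cv2
go(-105,-28,73,TH+np.pi/2)
p,d=snapshot("side");p=p[130:310,150:390];cv2.imwrite("pics/side1.png",cv2.resize(p[...,::-1],None,fx=3.3,fy=3.3,interpolation=cv2.INTER_CUBIC))
p,d=snapshot("wrist");cv2.imwrite("pics/wr1.png",p[...,::-1])
E
```

```text
t 2.6 at block [-106.9  -26.4] 136.9 F [-0.2 -0.3  0.7] gap 85.3
shift [-0.009 -0.008  0.32 ] turn [0.     0.     0.0005]
```

View pics/wr1.png

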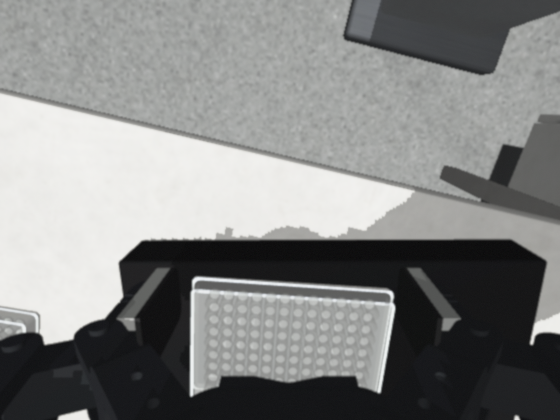

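The wrist view, with up being the robot side, shows the open pads at about (150,290) and (430,290) and the plate below at (195–395, 280–390). I'll take the fingertip heights from depth.

```bash
python3 - <<'E'
from h import *
o=observe();c=camera_info("wrist");p,d=snapshot("wrist");E=c["extrinsics"]
v,u=np.mgrid[:420,:560];P=np.stack([(u-c["cx"])/c["fx"]*d,(v-c["cy"])/c["fy"]*d,d,np.ones_like(d)],-1)@E.T
W=P[...,:3]
b=(W[...,:2]-C);bx=b@X;by=b@Y;z=W[...,2]
m=(d>0)&(z>72)
for lo,hi in((0,280),(280,560)):
    mm=m&(u>=lo)&(u<hi)&(v<340)&(z<150);print("finger minz",np.percentile(z[mm],[0,1,5]),"bx",np.percentile(bx[mm],[1,50,99]),"by",np.percentile(by[mm],[1,99]))
    t=mm&(z<np.percentile(z[mm],10));print(" tip bx",bx[t].min(),bx[t].max(),"by",by[t].min(),by[t].max())
def st(n,m): print(n,"bx",np.percentile(bx[m],[.5,50,99.5]).round(1),"by",np.percentile(by[m],[.5,99.5]).round(1),"z",np.median(z[m]).round(1))
st("plate",(z>51)&(z<66)&(d>0)&(v<380))
st("blocktop",(z>38)&(z<50)&(d>0))
E
```

```text
finger minz [124.68595978 125.78141689 128.03086341] bx [-117.96010473 -113.08715222  -96.00240175] by [-82.74806122 -69.0569484 ]
 tip bx -117.57723418703598 -95.21552522750324 by -75.77974135612882 -68.89277953896286
finger minz [124.48467507 125.70424629 127.92926378] bx [-118.06243566 -113.14606528  -96.03958504] by [15.50021055 29.2368653 ]
 tip bx -117.67715594587247 -95.15223624581921 by 15.399395063612031 22.733588549839492
plate bx [-70.  -39.3  -4.9] by [-87.1  36.1] z 56.9
blocktop bx [-83.2 -69.4  38.1] by [-131.3  134.7] z 44.1
```

Call:
jog_arm(
  moves=[
    [[0,0,0.2,0,0,0,1],[0,0,0.3,0,0,0,1],[0,0,0.375,0,0,0,1],[0,0,0.375,0,0,0,1],[0,0,0.375,0,0,0,1]],
  ],
)

```text
time_s: 3.25
eef_pos: [410.6, -252.8, 62.3]
tcp_rot: [-0.115, 0.993, -0.0, 0.0]
force: [-0.2, 0.2, 0.3]
finger_gap: 85.3
grip_force: 0.0
```

Call:
jog_arm(
  moves=[
    [[-0.02,0,0,0,0,0,1],[-0.05,0,0,0,0,0,1],[-0.075,0,0,0,0,0,1],[-0.1,0,0,0,0,0,1],[-0.125,0,0,0,0,0,1],[-0.15,0,0,0,0,0,1],[-0.175,0,0,0,0,0,1],[-0.2,0,0,0,0,0,1],[-0.22,0,0,0,0,0,1],[-0.22,0,0,0,0,0,1]],
  ],
)

```text
time_s: 4.25
eef_pos: [453.4, -242.4, 61.2]
tcp_rot: [-0.115, 0.993, 0.0, 0.0]
force: [-0.6, -0.3, -0.4]
finger_gap: 85.4
grip_force: 0.0
```

```bash
cat >>h.py <<'E'
def look():
    c=camera_info("wrist");p,d=snapshot("wrist")
    v,u=np.mgrid[:420,:560];W=(np.stack([(u-c["cx"])/c["fx"]*d,(v-c["cy"])/c["fy"]*d,d,np.ones_like(d)],-1)@c["extrinsics"].T)[...,:3]
    b=W[...,:2]-C;return p,b@X,b@Y,W[...,2],d>0
E
python3 - <<'E'
from h import *
import cv2
go(-24,-28,61.5,TH+np.pi/2)
p,d=snapshot("side");p=p[130:310,150:390];cv2.imwrite("pics/side2.png",cv2.resize(p[...,::-1],None,fx=3.3,fy=3.3,interpolation=cv2.INTER_CUBIC))
E
```

```text
t 4.25 at block [-63.7 -27.3] 61.2 F [-0.6 -0.3 -0.4] gap 85.4
shift [-0.198 -0.004 -0.001] turn [ 0.      0.0001 -0.    ]
```

View pics/side2.png

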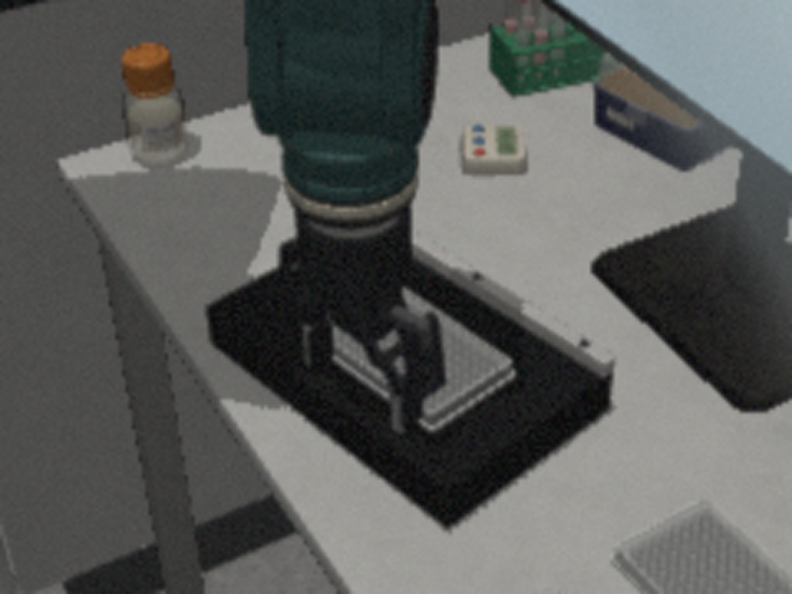

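The side view shows the fingers at (310,345) and (400,405), touching the plate's near side, with the plate flat. I'll keep pushing to the rail.

Call:
jog_arm(
  moves=[
    [[-0.02,0,0,0,0,0,1],[-0.04,0,0,0,0,0,1],[-0.06,0,0,0,0,0,1],[-0.08,0,0,0,0,0,1],[-0.1,0,0,0,0,0,1],[-0.12,0,0,0,0,0,1],[-0.14,0,0,0,0,0,1],[-0.155,0,0,0,0,0,1],[-0.165,0,0,0,0,0,1],[-0.175,0,0,0,0,0,1],[-0.175,0,0,0,0,0,1]],
  ],
)

```text
time_s: 5.4
eef_pos: [487.3, -234.5, 61.3]
tcp_rot: [-0.115, 0.993, -0.0, 0.0]
force: [0.4, -0.2, -0.2]
finger_gap: 85.3
grip_force: 0.0
```

```bash
python3 - <<'E'
from h import *
go(-24,-28,61.5,TH+np.pi/2)
p,bx,by,z,m=look()
import cv2;cv2.imwrite("pics/wr3.png",p[...,::-1])
for y0 in range(-80,30,20):
    s=m&(abs(by-y0)<6)&(z>52)&(z<63);print(y0,[float(np.sort(bx[s])[k].round(1)) for k in (0,-1)] if s.any() else None)
E
```

```text
t 5.4 at block [-28.9 -27.3] 61.3 F [ 0.4 -0.2 -0.2] gap 85.3
shift [-0.025 -0.004 -0.001] turn [-0.      0.0001 -0.0001]
-80 [-40.1, 2.2]
-60 [-16.8, 15.5]
-40 [-16.8, 6.6]
-20 [-16.7, 9.3]
0 [-16.5, 11.6]
20 [-40.3, 12.8]
```

Continue in 1 mm creeps until contact force is seen.

Call:
jog_arm(
  moves=[
    [[-0.005,0,0,0,0,0,1],[-0.01,0,0,0,0,0,1],[-0.015,0,0,0,0,0,1],[-0.015,0,0,0,0,0,1],[-0.015,0,0,0,0,0,1]],
  ],
)

```text
time_s: 5.95
eef_pos: [490.0, -233.8, 61.3]
tcp_rot: [-0.115, 0.993, -0.0, 0.0]
force: [0.9, -0.5, 0.2]
finger_gap: 85.3
grip_force: 0.0
```

Call:
jog_arm(
  moves=[
    [[-0.005,0,0,0,0,0,1],[-0.005,0,0,0,0,0,1],[-0.005,0,0,0,0,0,1]],
  ],
)

```text
time_s: 6.25
eef_pos: [491.0, -233.6, 61.3]
tcp_rot: [-0.115, 0.993, -0.0, 0.0]
force: [-0.5, 0.0, -0.3]
finger_gap: 85.6
grip_force: 0.0
```

Call:
jog_arm(
  moves=[
    [[-0.005,0,0,0,0,0,1],[-0.005,0,0,0,0,0,1],[-0.005,0,0,0,0,0,1]],
  ],
)

```text
time_s: 6.55
eef_pos: [492.0, -233.3, 61.3]
tcp_rot: [-0.115, 0.993, -0.0, 0.0]
force: [0.5, 0.1, -0.7]
finger_gap: 85.5
grip_force: 0.0
```

Call:
jog_arm(
  moves=[
    [[-0.004,0,0,0,0,0,1],[-0.005,0,0,0,0,0,1],[-0.005,0,0,0,0,0,1]],
  ],
)

```text
time_s: 6.85
eef_pos: [492.9, -233.1, 61.3]
tcp_rot: [-0.115, 0.993, -0.0, -0.0]
force: [-0.8, -0.5, -0.3]
finger_gap: 85.4
grip_force: 0.3
```

Call:
jog_arm(
  moves=[
    [[-0.004,0,0,0,0,0,1],[-0.005,0,0,0,0,0,1],[-0.005,0,0,0,0,0,1]],
  ],
)

```text
time_s: 7.15
eef_pos: [493.9, -232.9, 61.3]
tcp_rot: [-0.115, 0.993, -0.0, 0.0]
force: [-1.0, -0.6, -0.1]
finger_gap: 85.5
grip_force: 0.2
```

Call:
jog_arm(
  moves=[
    [[-0.004,0,0,0,0,0,1],[-0.005,0,0,0,0,0,1],[-0.005,0,0,0,0,0,1]],
  ],
)

```text
time_s: 7.45
eef_pos: [494.6, -232.7, 61.3]
tcp_rot: [-0.115, 0.993, -0.0, -0.0]
force: [-2.7, -0.6, 1.5]
finger_gap: 85.2
grip_force: 1.6
```

Call:
jog_arm(
  moves=[
    [[-0.004,0,0,0,0,0,1],[-0.005,0,0,0,0,0,1],[-0.005,0,0,0,0,0,1]],
  ],
)

```text
time_s: 7.75
eef_pos: [494.8, -232.7, 61.2]
tcp_rot: [-0.114, 0.993, -0.0, -0.001]
force: [-9.5, -4.6, 3.7]
finger_gap: 85.2
grip_force: 5.1
```

```bash
python3 - <<'E'
from h import *
import cv2
go(-24,-28,61.5,TH+np.pi/2)
p,d=snapshot("top");cv2.imwrite("pics/top4.png",cv2.resize(p[180:285,240:380,::-1],None,fx=5.6,fy=5.6,interpolation=cv2.INTER_CUBIC))
E
```

```text
t 7.75 at block [-21.2 -27.3] 61.2 F [-9.5 -4.6  3.7] gap 85.2
shift [ 0.014 -0.004 -0.001] turn [-0.0001 -0.0007 -0.0002]
```

Call:
jog_arm(
  moves=[
    [[0.05,0,0,0,0,0,1],[0.1,0,0,0,0,0,1],[0.1,0,-0.2,0,0,0,0],[0.1,0,-0.25,0,0,0,0],[-0.27,-0.465,-0.25,0,0,0.5,0],[-0.27,-0.465,-0.25,0,0,0.5,0],[-0.27,-0.465,-0.25,0,0,0.5,0],[-0.27,-0.465,-0.25,0,0,0.5,0],[-0.27,-0.465,-0.25,0,0,0.5,0],[-0.27,-0.465,-0.25,0,0,0.5,0],[-0.27,-0.465,-0.25,0,0,0.5,0],[-0.27,-0.465,-0.25,0,0,0.5,0]],
  ],
)

```text
time_s: 9.0
eef_pos: [569.2, -310.8, 111.1]
tcp_rot: [0.469, 0.883, 0.0, 0.0]
force: [0.3, -0.0, -0.5]
finger_gap: 42.9
grip_force: 0.0
```

Call:
jog_arm(
  moves=[
    [[0,0,0,0,0,0.15,0],[0,0,0,0,0,0.15,0],[0,0,0,0,0,0.15,0],[0,0,0,0,0,0.15,0]],
  ],
)

```text
time_s: 9.4
eef_pos: [569.2, -310.8, 111.1]
tcp_rot: [0.661, 0.75, 0.0, -0.0]
force: [0.1, -0.8, -0.2]
finger_gap: 43.3
grip_force: 0.0
```

```bash
python3 - <<'E'
from h import *
import cv2
print(observe()["joint_positions"].round(2))
go(33,-120,110,TH)
p,d=snapshot("top");cv2.imwrite("pics/top5.png",cv2.resize(p[180:285,240:380,::-1],None,fx=5.6,fy=5.6,interpolation=cv2.INTER_CUBIC))
p,d=snapshot("wrist");cv2.imwrite("pics/wr5.png",p[...,::-1])
E
```

```text
[-0.63  0.54  0.    1.03  0.    0.82]
t 9.4 at block [  33.5 -120.3] 111.1 F [ 0.1 -0.8 -0.2] gap 43.3
shift [ 0.001 -0.002  0.005] turn [ 0.0001 -0.0001 -0.0331]
```

Call:
jog_arm(
  moves=[
    [[0,0,0,0,0,-0.033,0],[0,0,0,0,0,-0.033,0]],
  ],
)

```text
time_s: 9.7
eef_pos: [569.4, -310.7, 111.2]
tcp_rot: [0.618, 0.786, 0.0, 0.0]
force: [-0.2, 0.4, 0.4]
finger_gap: 42.4
grip_force: 0.0
```

```bash
python3 - <<'E'
from h import *
import cv2
go(33,-120,110,TH)
p,bx,by,z,m=look();cv2.imwrite("pics/wr6.png",p[...,::-1]);np.savez("w6.npz",bx=bx,by=by,z=z,m=m)
v,u=np.mgrid[:420,:560]
s=m&(z>75)&(v<345);print("tip minz",z[s].min()); t=s&(z<z[s].min()+6);print("tip bx",bx[t].min(),bx[t].max(),"by",by[t].min(),by[t].max())
for x0 in (0,20,40,60):
    s=m&(abs(bx-x0)<3)&(z>52)&(z<63);print(x0,by[s].min() if s.any() else None)
E
```

```text
t 9.7 at block [  33.7 -120.3] 111.2 F [-0.2  0.4  0.4] gap 42.4
shift [ 0.002 -0.003  0.006] turn [ 0.     -0.      0.0025]
tip minz 86.69625044694263
tip bx 6.817038793020943 62.21826781661944 by -130.63890696718337 -108.36141225814933
0 -85.02638557080698
20 -85.21444622364086
40 -85.05075909429218
60 -85.44496222218258
```

View pics/wr6.png

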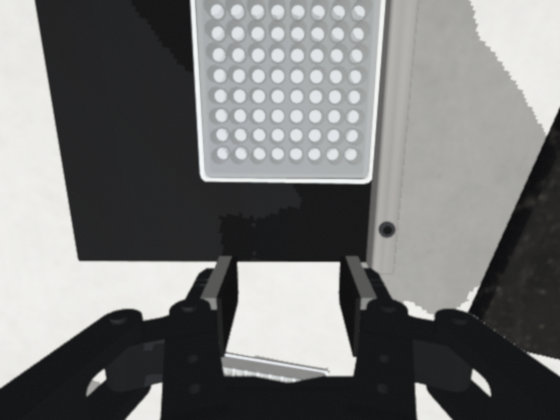

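The wrist view shows the plate's side along the rail at u≈375. The plate's right end is at v≈182, and the block's right edge is at v≈261 (u 80–365). I'll measure the end against the edge from these.

```bash
python3 - <<'E'
from h import *
f=lambda u,v,z:np.round(inblock(pt("wrist",u,v,z)),1)
print("edge",f(80,261,45),f(360,261.5,45))
for z in(46,52,59): print(z,f(205,182,z),f(365,183,z))
print("rail foot/top",f(370,215,45),f(381,215,59), f(392,100,59))
d=np.load("w6.npz")
for x0 in(10,30,50):
    s=d["m"]&(abs(d["bx"]-x0)<2)&(d["by"]<-70)&(d["by"]>-100)
    o=np.argsort(d["by"][s]);print(np.c_[d["by"][s][o],d["z"][s][o]].round(1)[::max(1,len(o)//25)].tolist())
E
```

```text
edge [ -78.9 -132.4] [  73.3 -132.1]
46 [ -8.2 -88.1] [ 73.2 -88.3]
52 [ -6.8 -86.9] [ 71.9 -87.1]
59 [ -5.1 -85.4] [ 70.4 -85.6]
rail foot/top [  77.1 -105.6] [  79.1 -101.4] [ 80. -48.]
[[-100.0, 43.1], [-98.7, 44.0], [-97.1, 43.6], [-96.0, 43.8], [-94.6, 45.3], [-93.7, 44.4], [-92.7, 44.6], [-91.5, 45.3], [-90.2, 44.0], [-89.0, 44.6], [-87.8, 45.0], [-84.1, 58.7], [-83.4, 55.0], [-82.5, 57.1], [-81.4, 57.7], [-80.5, 57.3], [-79.5, 57.6], [-78.4, 55.6], [-77.4, 56.2], [-76.4, 56.6], [-75.4, 56.5], [-74.5, 56.4], [-73.5, 56.5], [-72.6, 56.7], [-71.7, 56.7], [-70.8, 56.6]]
[[-100.0, 44.5], [-98.8, 43.0], [-97.8, 44.7], [-96.2, 44.6], [-95.1, 44.8], [-93.9, 43.1], [-92.7, 43.9], [-91.6, 44.0], [-90.4, 44.5], [-89.1, 43.4], [-85.1, 57.9], [-84.1, 58.0], [-83.3, 56.9], [-82.6, 55.6], [-81.4, 56.8], [-80.6, 56.2], [-79.6, 56.3], [-78.6, 56.6], [-77.6, 56.7], [-76.7, 56.6], [-75.8, 56.2], [-74.8, 56.5], [-73.9, 56.5], [-72.9, 56.6], [-72.0, 56.8], [-71.0, 57.1], [-70.2, 56.2]]
[[-100.0, 178.8], [-99.6, 179.8], [-98.8, 44.1], [-97.6, 44.7], [-96.2, 43.9], [-95.0, 44.6], [-93.5, 43.9], [-92.3, 44.7], [-91.2, 45.1], [-89.8, 43.9], [-88.7, 44.2], [-84.8, 58.4], [-83.8, 58.4], [-83.1, 57.2], [-82.1, 57.5], [-81.2, 57.2], [-80.2, 57.2], [-79.2, 57.7], [-78.0, 56.5], [-77.0, 56.3], [-75.9, 57.2], [-75.0, 57.3], [-73.8, 56.1], [-72.8, 56.3], [-71.8, 56.8], [-70.9, 56.5]]
```

Call:
jog_arm(
  moves=[
    [[0,0,0.1,0,0,0,0],[0,0,0.18,0,0,0,0],[0,0,0.18,0,0,0,0],[0.05,0,0.18,0,0,0,0],[0.09,0,0.18,0,0,0,0],[0.11,0,0.18,0,0,0,0],[0.13,0,0.18,0,0,0,0],[0.15,0,0.18,0,0,0,0],[0.17,0,0.18,0,0,0,0],[0.19,0,0.18,0,0,0,0],[0.21,0,0.18,0,0,0,0],[0.21,0,0.18,0,0,0,0]],
  ],
)

```text
time_s: 10.95
eef_pos: [559.6, -269.2, 75.2]
tcp_rot: [0.62, 0.785, 0.0, -0.0]
force: [-0.1, 0.6, -0.3]
finger_gap: 42.7
grip_force: 0.0
```

```bash
python3 - <<'E'
from h import *
import cv2
go(33,34,75,TH)
p,d=snapshot("wrist");cv2.imwrite("pics/wr7.png",p[...,::-1])
E
```

```text
t 10.95 at block [ 33.6 -77.6] 75.2 F [-0.1  0.6 -0.3] gap 42.7
shift [ 0.558 -0.001  0.001] turn [-0.0001 -0.0002  0.001 ]
```

View pics/wr7.png

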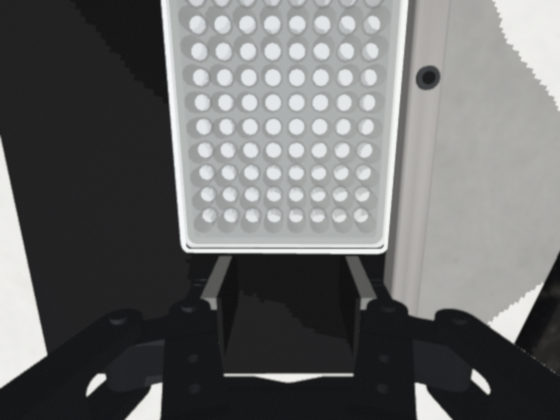

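The wrist view shows the fingertips at v≈256, touching the plate's square end at v≈250, with its side still along the rail at u≈388. I'll continue.

Call:
jog_arm(
  moves=[
    [[0.03,0,0,0,0,0,0],[0.06,0,0,0,0,0,0],[0.09,0,0,0,0,0,0],[0.12,0,0,0,0,0,0],[0.15,0,0,0,0,0,0],[0.18,0,0,0,0,0,0],[0.21,0,0,0,0,0,0],[0.24,0,0,0,0,0,0],[0.27,0,0,0,0,0,0],[0.3,0,0,0,0,0,0],[0.33,0,0,0,0,0,0],[0.35,0,0,0,0,0,0]],
  ],
)

```text
time_s: 12.2
eef_pos: [543.6, -201.1, 75.3]
tcp_rot: [0.62, 0.785, 0.0, -0.0]
force: [0.6, 0.8, -0.4]
finger_gap: 43.0
grip_force: 0.2
```

Call:
jog_arm(
  moves=[
    [[0.03,0,0,0,0,0,0],[0.06,0,0,0,0,0,0],[0.09,0,0,0,0,0,0],[0.12,0,0,0,0,0,0],[0.15,0,0,0,0,0,0],[0.17,0,0,0,0,0,0],[0.19,0,0,0,0,0,0],[0.2,0,0,0,0,0,0],[0.2,0,0,0,0,0,0]],
  ],
)

```text
time_s: 13.1
eef_pos: [534.4, -162.5, 75.3]
tcp_rot: [0.62, 0.785, 0.0, -0.0]
force: [0.4, 0.9, -0.1]
finger_gap: 42.6
grip_force: 0.0
```

```bash
python3 - <<'E'
from h import *
import cv2
go(33,38.5,75,TH)
p,d=snapshot("wrist")
t,d=snapshot("top");t=cv2.resize(t[180:285,240:380],None,fx=4,fy=4,interpolation=cv2.INTER_CUBIC)
o=np.zeros((420,560,3),np.uint8);o[:]=t
cv2.imwrite("pics/top8.png",t[...,::-1])
cv2.imwrite("pics/wr8.png",p[...,::-1])
E
```

```text
t 13.1 at block [33.3 32. ] 75.3 F [ 0.4  0.9 -0.1] gap 42.6
shift [ 0.033 -0.002  0.001] turn [-0.     -0.0001  0.001 ]
```

View pics/wr8.png

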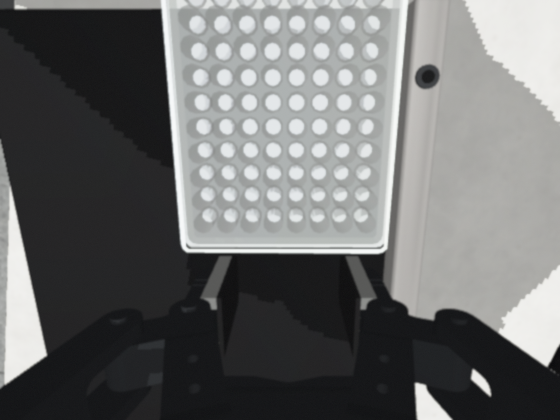

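The wrist view shows the block's left edge at v≈9 (u 20–160) and the plate's right end at v≈250.

```bash
python3 - <<'E'
from h import *
f=lambda u,v,z:np.round(inblock(pt("wrist",u,v,z)),1)
print("edge",f(40,9.5,45),f(150,9.5,45),"end",f(200,247,59),f(200,250,48),f(370,247,59))
E
```

```text
edge [-56.4 134.7] [-16.5 134.8] end [-0.6 48.2] [-3.5 42.4] [65.8 48.4]
```

```bash
python3 - <<'E'
from h import *
c=camera_info("wrist")["extrinsics"];print("cam",inblock(c[:3,3]),c[2,3],"axis",c[:3,2]@np.append(Y,0))
p,bx,by,z,m=look()
for u in(290,295):
    print([(v,float(by[v,u].round(1)),float(z[v,u].round(1))) for v in range(232,264,2)])
E
```

```text
cam (np.float64(33.732906082407155), np.float64(101.75209763889794)) 192.11445415572462 axis -0.2743416083853337
[(232, 53.7, 56.6), (234, 52.9, 56.7), (236, 52.4, 57.8), (238, 51.3, 57.0), (240, 50.4, 56.8), (242, 49.3, 56.2), (244, 48.6, 56.5), (246, 47.8, 56.8), (248, 47.9, 59.0), (250, 46.8, 58.5), (252, 40.4, 45.1), (254, 39.1, 44.4), (256, 38.2, 44.5), (258, 37.8, 45.6), (260, 36.4, 44.5), (262, 34.5, 42.5)]
[(232, 53.7, 56.8), (234, 52.9, 56.7), (236, 51.7, 55.9), (238, 51.2, 56.8), (240, 50.3, 56.5), (242, 49.5, 56.8), (244, 48.9, 57.2), (246, 47.8, 56.7), (248, 47.5, 58.0), (250, 46.8, 58.4), (252, 39.9, 44.0), (254, 39.1, 44.2), (256, 37.9, 43.6), (258, 37.2, 44.1), (260, 36.3, 44.4), (262, 35.6, 44.9)]
```

View pics/top8.png

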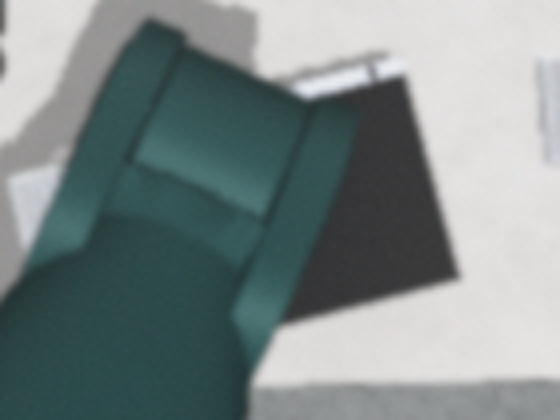

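The top view shows the plate's left end sticking out at (10–60,180), but the arm hides the rest. I'll push 2 mm more, then retreat and check.

Call:
jog_arm(
  moves=[
    [[0.005,0,0,0,0,0,0],[0.01,0,0,0,0,0,0],[0.01,0,0,0,0,0,0],[0,0,0,0,0,0,0],[-0.1,0,0,0,0,0,0],[-0.15,0,-0.3,0,0,0,0],[-0.5,0,-0.5,0,0,0,0],[-0.8,0,-0.6,0,0,0,0],[-0.8,0,-0.6,0,0,0,0],[-0.8,0,-0.6,0,0,0,0],[-0.8,0,-0.6,0,0,0,0]],
  ],
)

```text
time_s: 14.35
eef_pos: [571.3, -320.4, 195.0]
tcp_rot: [0.621, 0.784, 0.0, 0.0]
force: [-0.8, 1.3, -1.0]
finger_gap: 42.4
grip_force: 0.0
```

```bash
python3 - <<'E'
from h import *
import cv2
go(33,38.5,75,TH)
t,d=snapshot("top");t=cv2.resize(t[185:280,235:335],None,fx=6,fy=6,interpolation=cv2.INTER_CUBIC)
s,d=snapshot("side");s=cv2.resize(s[185:280,200:335],None,fx=5,fy=5,interpolation=cv2.INTER_CUBIC)
cv2.imwrite("pics/top9.png",t[...,::-1]);cv2.imwrite("pics/side9.png",s[...,::-1])
E
```

```text
t 14.35 at block [  33.3 -130.1] 195.0 F [-0.8  1.3 -1. ] gap 42.4
shift [ 0.843 -0.001  0.6  ] turn [0.0001 0.0001 0.0003]
```

View pics/top9.png

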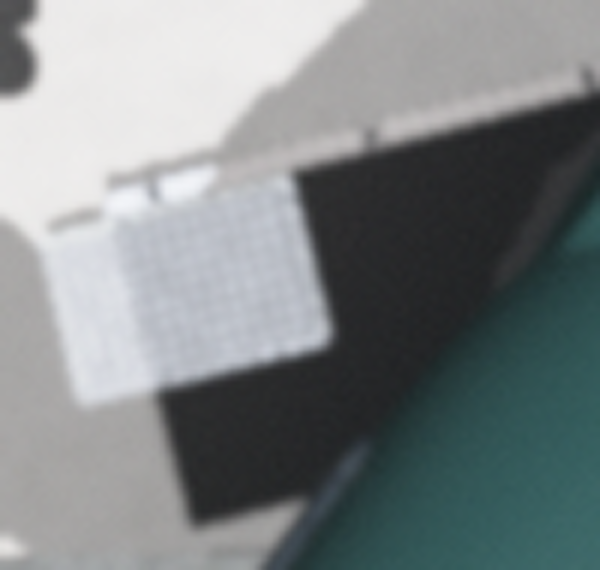

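The top crop shows the plate's corners at (45,238), (85,408), (333,343) and (293,173). The block's left edge runs through (193,523) and (160,392).

```bash
python3 - <<'E'
from h import *
g=lambda U,V,z:pt("top",(U+.5)/6-.5+235,(V+.5)/6-.5+185,z)
b=lambda *a:np.round(inblock(g(*a)),1)
pl=np.array([b(*q,59) for q in((45,238),(85,408),(333,343),(293,173))]);print(pl,pl.mean(0))
print("edge",b(193,523,45),b(160,392,45),"rail inner top",b(105,218,59),b(590,95,59))
E
```

```text
[[ 71.4 167.3]
 [-13.6 168.8]
 [-13.4  44.1]
 [ 71.6  42. ]] [ 29.   105.55]
edge [-81.7 132.9] [-15.6 132.6] rail inner top [ 73.5 136.4] [  71.8 -107.7]
```

```bash
python3 -c "
from station import *
print(close_job())"
```

```text
the job is handed in; nothing more can be done
None
```

The plate is pushed flush against the rail with about 38–40 mm sticking out past the block's left end by my camera measurements; the arm was clear of everything, and the job is handed in, though it returned no verdict.

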